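# Thread the hinge pin of the pegboard caddy's wing and hold it for the clip

### The job

Take the longer of the two wooden-headed steel pins out of the pine stand and thread it from above through the upper and then the lower bushing of the pegboard caddy's hinge, without forcing it. Finish while still holding the pin by its head, upright and still, with its foot poking out below the lower bushing and about a finger's breadth (15 mm or so) of bare shaft left between the head and the upper bushing so that a clip can be fitted there; do not push it home or let go. Leave the shorter pin in the stand and do not knock over or shift the mug and the mint dispenser.

Things in the scene. Friction and masses are not known exactly. Their poses are not given: they have to be found in the camera images.
- pin: the longer pin: round steel shaft 12 mm wide, 112 mm long, its foot tapered over 7 mm to 7 mm wide; square pine head 24 x 24 x 40 mm tall on top (152 mm overall, about 120 g). Origin: centre of the foot's end; z up the shaft to the head, x and y square to the head's flat sides. Starts upright in a hole of the stand, foot 12 mm above the table, head from 124 to 164 mm above it
- pin_neck (a point): point on the longer pin's axis where the shaft meets the underside of the head, 112 mm above its foot
- short_pin: the shorter pin, of the same make with the same head, but a shaft of only 60 mm (100 mm overall); to be left where it stands. Origin: centre of the foot's end, z up
- stand: fixed pine block 170 x 60 x 40 mm high, lying flat, with two blind holes 13.5 mm wide and 28 mm deep, 50 mm either side of its centre along its own x (which hole holds which pin varies). Origin: centre of its underside
- caddy: fixed pine caddy. Origin: on the table under its vertical hinge axis. Along +y: post (90 mm high, 35 mm from the axis) with the lower bushing, then the pegboard (212 mm high, 182 mm from the axis) with four pegs and a remote. Along -y: side wing (118 mm high, 30 to 105 mm from the axis) with the upper bushing. Only the table is below the bushings; nothing near them is over 118 mm
- upper (a point): centre of the top mouth of the upper steel bushing, 118 mm above the table: a block 34 x 34 mm and 14 mm thick with a vertical through hole 16 mm in diameter, its edge chamfered 2 mm
- lower (a point): centre of the top mouth of the lower steel bushing, 56 mm above the table, straight below the upper one: a block 34 x 34 mm and 12 mm thick (underside 44 mm above the table) with the same 16 mm through hole and chamfer
- mug: green ceramic mug 80 mm wide and 90 mm tall, standing beyond the caddy and the stand. Origin: centre of its underside
- dispenser: clear push dispenser for mints with a white top, 50 x 30 x 95 mm, empty and closed, standing beyond the stand. Origin: centre of its underside
Things that resemble listed ones, but are neither listed nor needed, are in the scene too. Leave any orange or yellow look-alike of the dispenser alone.

How it is judged:
On the way, in this order (a step that is already met when the one before it is completed fails the run):
1. the longer pin is out of the stand, its foot higher than the upper bushing (height (world z) of pin above 0.12 m and contact force between the fingers and pin above 1 N), for 0.1 s.
2. the pin is through the upper bushing only, its foot between the two bushings (z of pin in the frame of upper between -0.06 and -0.015 m and horizontal distance between pin and upper below 0.012 m and angle between pin's own z axis and vertical below 0.2 rad), for 0.05 s.
3. the pin's foot is out below the lower bushing (z of pin in the frame of lower below -0.015 m and horizontal distance between pin and lower below 0.006 m and horizontal distance between pin_neck and upper below 0.008 m and angle between the z axis of pin and the z axis of caddy, either way round below 0.09 rad), for 0.1 s.
At the end, for the whole second after the job is handed in: Gripper holds the longer pin still on the hinge axis (foot within 6 mm, neck 8 mm, tilt under 0.09 rad): foot 3 mm or more below the lower bushing, head 5 mm or more above the upper one, under 12 N on the caddy; short pin within 20 mm, mug and dispenser within 30 mm of their starts (all of step 3 and z of pin_neck in the frame of upper above 0.005 m and contact force between the fingers and pin above 2 N and contact force between pin and caddy below 12 N and linear speed of pin below 0.03 m/s and distance of short_pin from where it was at the start of the episode below 0.02 m and angle between short_pin's own z axis and vertical below 0.2 rad and distance of each of mug, dispenser from where it was at the start of the episode below 0.03 m and angle between each of mug, dispenser's own z axis and vertical below 0.3 rad); the arm keeps its last pose, push and grip.
It fails at once if the pin is forced against the caddy (over 45 N) (contact force between pin and caddy above 45 N).
It fails at once if the shorter pin is taken out of its hole (distance of short_pin from where it was at the start of the episode above 0.03 m).
It fails at once if the mug or the dispenser is knocked over (angle between any of mug, dispenser's own z axis and vertical above 0.6 rad).
It also fails if it takes over 51 s, if anything falls off the work surface, if the arm or the gripper's body presses on something with over 40 N, if the wrist force passes 120 N, or if a joint passes its speed limit or range.

### The arm

A 6-joint arm with a two-finger parallel gripper is mounted at the origin on the work surface. World frame = base frame: x ahead of the robot, y to its left, z up, the work surface at z = 0. Lengths are in m, angles in rad, forces in N, time in s.
With the tool pointing down it reaches from about 0.375 to 0.825 m from the base axis. Payload 5.5 kg.
Tool frame: the origin (TCP) lies midway between the tips of the shut fingers; the grasp point (between the pads) lies 19 mm behind it; z points along the fingers, y is the line along which they close (so a half turn about z gives the same grasp; the last joint's range is limited). The gripper opens to 85 mm and grips with 20 to 120 N. Pads are 22 mm wide; open, the fingers measure 114 mm over their backs; the gripper's body (76 mm by 85 mm) begins 54 mm behind the grasp point. The pads swing forward as they close: fully open they stand 13 mm farther back than shut.
Start: joints at [-1.13, 0.314, -0.047, 1.21, 0, 1.571], TCP at [0.256, -0.543, 0.209] pointing down, gripper open.
Joint ranges: [-2.67, 2.67], [-0.69, 1.73], [-1.03, 1.25], [-2.08, 2.16], [-1.42, 1.45], [-3.14, 3.14]. Speed limits (rad/s): [2.39, 2.39, 3.01, 3.14, 3.14, 3.14].

### API

Orientations are given as a rotation vector (axis times angle).
In Python, from cell import * gives the robot as it stands. The module is installed in compiled form; this text tells all that it offers.
- The arm moves only by the tool move_arm, never from a script. Its argument "increments" is a list that holds one entry, the list of rows, each a list of 5 numbers: the shift along the tool's x, y, z in fractions of the full range, 1 being 0.8 m, then the turn about the tool's z in parts of the range, where 1.0 means 180 degrees, then the opening, from 0 (shut) to 1 (fully open). In form: [[[x, y, z, twist, claw], ...]]. A call has exactly 8 rows; each row is the pose to reach, as a shift and turn from the pose commanded when the call began, along the tool's axes at that moment; what a row does not reach only later rows make up. A row lasts 1/10 s, in which the tool goes at most 50 mm and 8.59 degrees, less where a joint would pass 70% of its speed; a pose out of reach is approached as far as the arm can. No shift or turn number may pass 1 either way. A call with a gripper value outside its range is refused whole. The fingers move at their own pace and stop on an object; "force" is the grip in N (left out, the last holds). Time passes only in rows, so rows that repeat a pose let the fingers close, or fill a call up. It gives the time, the measured TCP pose, the force, the opening and the grip force at its end, in the units of the state.
- state(): the state, without advancing time (a new reading comes with each control period).
- capture(name): name is "scene" or "top" or "wrist"; returns a dict with "frame" (420x560x3 uint8, red, green, blue), "depth" (420x560 float32, m along the optical axis (not along the pixel's ray), 0 where there is no reading), "fovy" (degrees; the focal length in pixels is half the picture's height over the tangent of half this angle, whatever the lens; pixels are square), "cx", "cy" (the principal point, pixels), "k1" (the pictures are not rectified: a ray, as slopes to the right and down, at radius r is drawn at 1 + k1 r^2 times it, then the intrinsics apply), "R" (3x3) and "t" (3): a world point X has camera coordinates R X + t. Camera axes: x right, y down, z forward; pixel columns grow to the right and rows downward; lengths in m; the calibration is good to about 2 mm. A picture is of the moment at which its call begins.
- sign_off(): hands the job in; it is judged then, once.
The state is a dict: "t": time; "qpos": joint angles; "qd": joint speeds; "joint_efforts": joint torques, N m; "tool_pos": TCP position; "tcp_rot": TCP orientation; "wrist_force": force on the tool from outside, world axes, zero at the start; "ft_torque": the same for the moment, N m; "finger_gap": opening from 0.0 (shut) to 1.0 (fully open); "finger_force": force on a finger pad.
Only numpy, scipy, OpenCV 4.12 (cv2) and the standard library are available. Lean on these libraries where they do the work, as an engineer would, in place of code of your own. Each camera call takes 0.05 s, during which the arm holds its last target. There are 200 camera calls.

## Working session

There is one attempt and no reset: what is moved stays moved. The work goes in short steps, Python scripts to look and compute and a tool call to move; the robot and the scene stay as the last step left them, time stands still between calls to the robot, and variables do not carry over. Pictures are saved under pics/ and viewed, at most 10 in all, crops included, and the job is handed in when it is done.

Besides the shell and the picture viewer there is one more tool, called after "Call:" as name(argument=value, ...), one argument or row to a line, values as JSON. move_arm: Moves the arm, as the interface text tells. Its arguments: {"type":"object","properties":{"increments":{"type":"array"},"force":{"type":"number"}},"required":["increments"]}

```bash
mkdir -p pics; cat > h.py <<'E'
from cell import *
import numpy as np, cv2, pickle
from scipy.spatial.transform import Rotation as Ro
def cap(n,save=None):
    c=capture(n)
    if save: cv2.imwrite('pics/'+save+'.png',c['frame'][:,:,::-1]); pickle.dump(c,open('pics/'+save+'.pkl','wb'))
    return c
def ld(s): return pickle.load(open('pics/'+s+'.pkl','rb'))
def ray(c,u,v):
    f=c['frame'].shape[0]/2/np.tan(np.radians(c['fovy'])/2)
    K=np.array([[f,0,c['cx']],[0,f,c['cy']],[0,0,1.]])
    p=cv2.undistortPoints(np.array([[[u,v]]],float),K,np.array([c['k1'],0,0,0.]))[0,0]
    R=np.array(c['R']);o=-R.T@np.array(c['t']); return o,R.T@np.array([p[0],p[1],1.])
def onz(c,u,v,z):
    o,d=ray(c,u,v); return o+d*(z-o[2])/d[2]
def dep(c,u,v):
    o,d=ray(c,u,v); return o+d*c['depth'][int(round(v)),int(round(u))]
def tri(*obs):
    A=0;b=0
    for c,u,v in obs:
        o,d=ray(c,u,v); d=d/np.linalg.norm(d); P=np.eye(3)-np.outer(d,d); A=A+P; b=b+P@o
    X=np.linalg.solve(A,b)
    return X
def proj(c,X):
    f=c['frame'].shape[0]/2/np.tan(np.radians(c['fovy'])/2)
    q=c['R']@np.array(X)+c['t']; s=q[:2]/q[2]; s=s*(1+c['k1']*(s@s)); return f*s+[c['cx'],c['cy']]
E
python3 - <<'E'
from h import *
a=[cap(n,n+'0') for n in('scene','top','wrist')]
print(state())
for c in a: print(c['fovy'],c['k1'],-np.array(c['R']).T@c['t'],(c['depth']>0).mean())
E
```

```text
{'t': 0.15, 'qpos': array([-1.12999625e+00,  3.14075223e-01, -4.78215028e-02,  1.21021144e+00,
        1.91756630e-05,  1.57078206e+00]), 'qd': array([ 5.66429135e-04, -2.20985200e-03,  1.55495187e-03, -1.04499794e-03,
       -3.91559817e-05,  6.32573612e-05]), 'joint_efforts': array([-1.01076148e-03, -5.40045726e+01,  3.40059328e+01,  1.33155769e-02,
        1.69053072e-05, -8.36450994e-06]), 'tool_pos': array([ 0.25580552, -0.54222264,  0.2079379 ]), 'tcp_rot': array([-3.06433960e+00, -6.86556052e-01,  4.20914920e-04]), 'wrist_force': array([ 0.10014195, -0.08465582,  0.09978597]), 'ft_torque': array([ 0.02516532, -0.00600508,  0.02079914]), 'finger_force': 0.0, 'finger_gap': 1.0000243774746962}
42.07571403185625 0.0040621121813909965 [1.20135752 0.48574845 0.63576092] 0.970875850340136
43.094350839437226 -0.2007244190342193 [ 0.43412003 -0.10853833  1.17393271] 0.9959948979591837
61.97702621849825 0.030619301081916843 [ 0.33188769 -0.50632615  0.37404264] 0.9960544217687075
```

View pics/scene0.png

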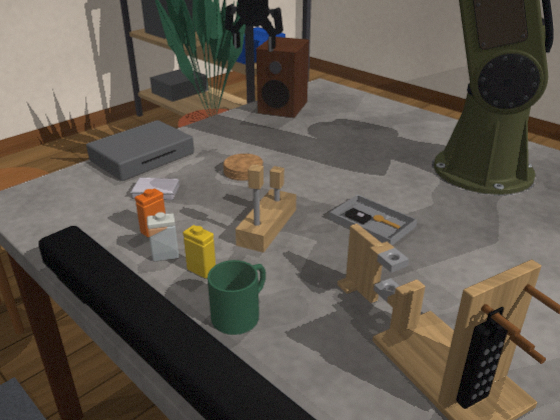

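View pics/top0.png

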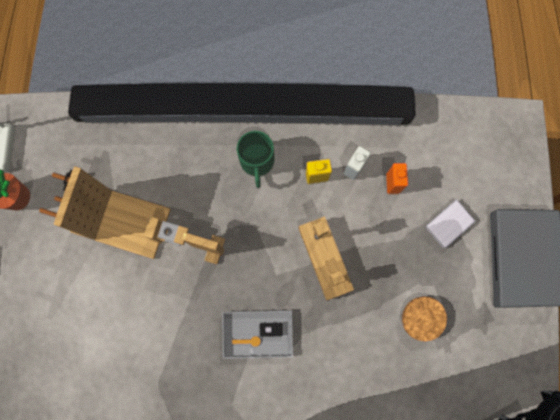

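The scene view shows two pin heads at about (256,177) and (277,178), with the hinge bushings at (390,256) and (388,287). In the top view the stand is at (326,258), with heads near (320,228) and (338,272), and the upper bushing is at (170,232). The pin at scene (256,177) has the longer visible shaft, so it is the likely candidate. I'll confirm it in an enlarged crop.

```bash
python3 - <<'E'
from h import *
s,t=ld('scene0'),ld('top0')
def crop(c,x,y,w,h,k): return cv2.resize(c['frame'][y:y+h,x:x+w,::-1],None,fx=k,fy=k,interpolation=cv2.INTER_CUBIC)
A=crop(s,225,155,80,100,4);B=crop(t,290,205,80,100,4)
C=crop(s,340,220,80,50,4);D=crop(t,140,205,80,50,4)
cv2.imwrite('pics/crop1.png',np.vstack([np.hstack([A,B]),np.hstack([C,D])]))
for u,v in[(256,177),(277,178),(390,256),(388,287)]: print('s',u,v,dep(s,u,v))
for u,v in[(320,228),(338,272),(170,232),(326,250)]: print('t',u,v,dep(t,u,v))
E
```

```text
s 256 177 [ 0.60233355 -0.16755259  0.15046058]
s 277 178 [ 0.50929814 -0.20565841  0.09717536]
s 390 256 [0.58553046 0.12223418 0.11351857]
s 388 287 [0.58156274 0.12375219 0.04872974]
t 320 228 [ 0.59151791 -0.17575825  0.16443608]
t 338 272 [ 0.51121655 -0.21588617  0.11130288]
t 170 232 [0.59455105 0.13794309 0.0557679 ]
t 326 250 [ 0.56345099 -0.19726354  0.03894572]
```

View pics/crop1.png

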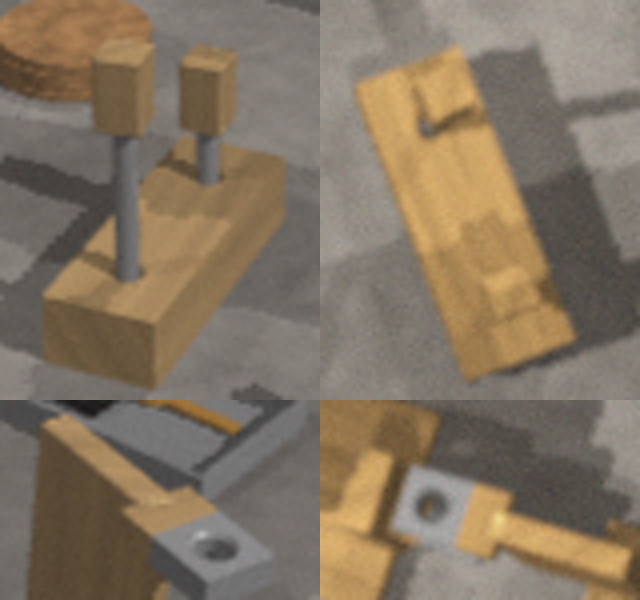

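Two candidates for the longer pin: scene (256,177), head top at z≈0.164 with a long bare shaft, and scene (277,178), head top at z≈0.111. The first one fits, and the crop confirms it. The crop also shows the upper hole at scene ≈(394,256.7) and top ≈(168,232).

```bash
python3 - <<'E'
from h import *
s,t=ld('scene0'),ld('top0')
print('upper tri',tri((s,393.5,256.4),(t,167.6,231.6)),'onz',onz(s,393.5,256.4,.118),onz(t,167.6,231.6,.118))
def pts(c,box):
    x0,y0,x1,y1=box; return np.array([[u,v,*dep(c,u,v)] for v in range(y0,y1) for u in range(x0,x1) if c['depth'][v,u]>0])
def rect(P,lo,hi,k=1):
    Q=P[(P[:,4]>lo)&(P[:,4]<hi)]; print(len(Q),'uv',Q[:,:2].mean(0),'mean',Q[:,2:].mean(0),'rect mm',cv2.minAreaRect((Q[:,2:4]*1000).astype(np.float32)))
P=pts(t,(300,205,345,250)); rect(P,.157,.172)
P=pts(s,(240,160,270,180)); rect(P,.160,.170)
P=pts(t,(325,255,360,295)); rect(P,.104,.12)
P=pts(t,(150,215,225,265)); rect(P,.112,.125)
P=pts(t,(292,215,360,300)); rect(P,.03,.05)
st=state(); print(Ro.from_rotvec(st['tcp_rot']).as_matrix().round(3))
E
```

```text
upper tri [0.58658034 0.12929511 0.11704581] onz [0.58782658 0.12982482 0.118     ] [0.58635039 0.1292224  0.118     ]
162 uv [321.40740741 226.72839506] mean [ 0.59414619 -0.17850771  0.16375693] rect mm ((594.4928588867188, -178.524658203125), (24.137996673583984, 24.207015991210938), 26.330766677856445)
99 uv [255.75757576 168.41414141] mean [ 0.5958954  -0.17464099  0.16333859] rect mm ((595.2337036132812, -176.06201171875), (25.135990142822266, 24.03066062927246), 26.69493865966797)
141 uv [337.68085106 277.0141844 ] mean [ 0.50113429 -0.21521391  0.11189679] rect mm ((501.2057800292969, -216.0867156982422), (24.050073623657227, 24.20623779296875), 22.91605567932129)
682 uv [184.1085044  235.77272727] mean [0.57848947 0.09502662 0.11797874] rect mm ((576.7246704101562, 86.69771575927734), (122.64896392822266, 34.58131408691406), 74.72357940673828)
1857 uv [325.43995692 258.83144857] mean [ 0.54446612 -0.19601997  0.04004167] rect mm ((548.1207885742188, -197.29446411132812), (170.92491149902344, 60.619693756103516), 21.857423782348633)
[[ 0.904  0.427 -0.001]
 [ 0.427 -0.904  0.001]
 [ 0.    -0.001 -1.   ]]
```

The rows are not in the units I measure in: shifts go in shares of 0.8 m and turns go in shares of 180 degrees. I convert before sending: 270 mm / 800 = 0.3375, 250 mm / 800 = 0.3125, -1 degrees / 180 = -0.0056.

Call:
move_arm(
  increments=[
    [[0.025,-0.01,0,0,1],[0.0688,-0.0275,0,0,1],[0.1188,-0.0475,0,0,1],[0.1688,-0.0675,0,-0.0056,1],[0.2188,-0.0875,0,-0.0056,1],[0.2688,-0.1075,0,-0.0056,1],[0.3125,-0.125,0,-0.0056,1],[0.3375,-0.135,0,-0.0056,1]],
  ],
)

```text
t: 0.95
tool_pos: [0.4556, -0.3274, 0.2084]
tcp_rot: [-3.058, -0.717, -0.0]
wrist_force: [0.3, -0.8, 0.2]
finger_gap: 1.001
finger_force: 0.0
```

In the tool's units: 150 mm / 800 = 0.1875, 135 mm / 800 = 0.1688.

Call:
move_arm(
  increments=[
    [[0.025,-0.01,0,0,1],[0.0625,-0.025,0,0,1],[0.1,-0.04,0,0,1],[0.1375,-0.055,0,0,1],[0.1688,-0.0675,0,0,1],[0.1875,-0.075,0,0,1],[0.1875,-0.075,0,0,1],[0.1875,-0.075,0,0,1]],
  ],
)

```text
t: 1.75
tool_pos: [0.5616, -0.2099, 0.2083]
tcp_rot: [3.059, 0.714, -0.002]
wrist_force: [-1.1, -0.2, -0.5]
finger_gap: 0.997
finger_force: 0.0
```

```bash
cat >> h.py <<'E'
def delta(X):
    st=state(); R=Ro.from_rotvec(st['tcp_rot']).as_matrix(); return ((np.array(X)-st['tool_pos'])@R*1000).round(1)
E
python3 - <<'E'
from h import *
c=cap('wrist','w1'); st=state(); print(st['tool_pos'],st['qpos'].round(2),Ro.from_rotvec(st['tcp_rot']).as_matrix().round(3),delta([.5945,-.1783,.125]))
print(-np.array(c['R']).T@c['t'],proj(c,[.5945,-.1783,.164]),proj(c,[.587,.1295,.118]))
P=np.array([[u,v,*dep(c,u,v)] for v in range(420) for u in range(560) if c['depth'][v,u]>0])
Q=P[(P[:,4]>.157)&(P[:,4]<.17)&(np.hypot(P[:,2]-.5945,P[:,3]+.1783)<.025)]
print(len(Q),Q[:,:2].mean(0),Q[:,2:].mean(0),cv2.minAreaRect((Q[:,2:4]*1000).astype(np.float32)))
E
```

```text
[ 0.56142615 -0.21023231  0.2084307 ] [-0.36  0.31 -0.05  1.21 -0.    2.33] [[ 0.897  0.442 -0.001]
 [ 0.442 -0.897 -0.   ]
 [-0.001 -0.    -1.   ]] [ 43.8 -14.   83.4]
[ 0.63716546 -0.17240175  0.37445261] [256.94152174 161.65728383] [-237.47247142  -84.72030014]
1561 [257.44586803 161.41063421] [ 0.59483468 -0.17852636  0.16460994] ((594.013427734375, -178.75277709960938), (23.99056053161621, 23.973186492919922), 27.51136016845703)
```

View pics/w1.png

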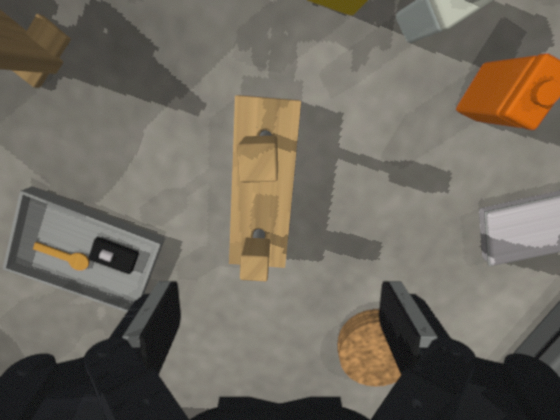

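The wrist view shows the long pin's head at (257,161) and the short pin at (255,260). The fingers are near columns 160 and 400. Its position (0.5945, -0.1786) agrees with the other views, so I'll grasp it.

In the tool's units: 83 mm / 800 = 0.1038, 78 mm / 800 = 0.0975, -1 degrees / 180 = -0.0056.

Call:
move_arm(
  increments=[
    [[0.025,-0.0075,0,-0.0056,1],[0.05,-0.0163,0,-0.0056,1],[0.055,-0.0175,0.0125,-0.0056,1],[0.055,-0.0175,0.0438,-0.0056,1],[0.055,-0.0175,0.075,-0.0056,1],[0.055,-0.0175,0.0975,-0.0056,1],[0.055,-0.0175,0.1038,-0.0056,1],[0.055,-0.0175,0.1038,-0.0056,1]],
  ],
)

```text
t: 2.6
tool_pos: [0.594, -0.1783, 0.1247]
tcp_rot: [-3.053, -0.738, 0.003]
wrist_force: [-0.6, 0.5, 0.3]
finger_gap: 1.004
finger_force: 0.0
```

Call:
move_arm(
  increments=[
    [[0,0,0,0,0.6],[0,0,0,0,0.5],[0,0,0,0,0.4],[0,0,0,0,0.3],[0,0,0,0,0.2],[0,0,0,0,0.1],[0,0,0,0,0.1],[0,0,0,0,0.1]],
  ],
  force=60,
)

```text
t: 3.4
tool_pos: [0.5959, -0.1776, 0.1264]
tcp_rot: [3.053, 0.74, 0.002]
wrist_force: [-0.6, -0.0, 5.6]
finger_gap: 0.259
finger_force: 61.2
```

In the tool's units: -140 mm / 800 = -0.175, -132 mm / 800 = -0.165.

Call:
move_arm(
  increments=[
    [[0,0,-0.0038,0,0.1],[0,0,-0.015,0,0.1],[0,0,-0.035,0,0.1],[0,0,-0.0625,0,0.1],[0,0,-0.1,0,0.1],[0,0,-0.1375,0,0.1],[0,0,-0.165,0,0.1],[0,0,-0.175,0,0.1]],
  ],
)

```text
t: 4.2
tool_pos: [0.5963, -0.1779, 0.2686]
tcp_rot: [3.051, 0.74, 0.005]
wrist_force: [0.3, -0.5, -0.6]
finger_gap: 0.263
finger_force: 60.5
```

```bash
python3 - <<'E'
from h import *
cap('scene','s2');cap('wrist','w2'); st=state(); print(st['tool_pos'],st['wrist_force'],st['qpos'].round(2),st['finger_gap'],delta([.587,.1295,.266]))
E
```

```text
[ 0.5959289  -0.17776442  0.26670805] [ 0.23345217  0.16056812 -1.09495608] [-0.29  0.34  0.12  1.35  0.    2.38] 0.26742883977725007 [ 132.8 -277.2    0.5]
```

View pics/s2.png

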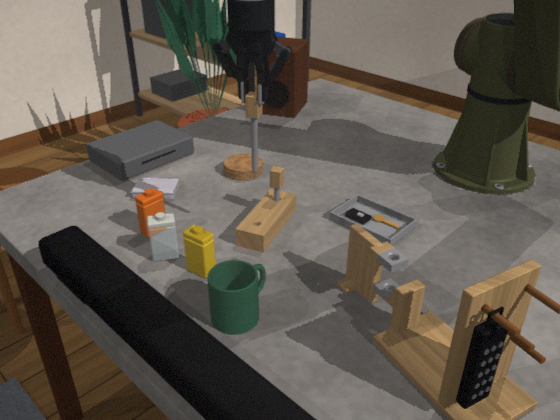

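The long pin is held upright, with its foot at about (254,170), and the short pin is still in the stand. Next I'll carry it over the hinge.

Call:
move_arm(
  increments=[
    [[0.005,-0.01,0,0,0.1],[0.0175,-0.035,0,0,0.1],[0.0338,-0.07,0,0,0.1],[0.05,-0.105,0,0,0.1],[0.0663,-0.1388,0,0,0.1],[0.0825,-0.1725,0,0,0.1],[0.1,-0.2075,0,0,0.1],[0.1163,-0.2425,0,0,0.1]],
  ],
)

```text
t: 5.1
tool_pos: [0.5878, 0.0393, 0.2636]
tcp_rot: [-3.052, -0.74, 0.005]
wrist_force: [0.8, 0.6, -0.6]
finger_gap: 0.259
finger_force: 60.5
```

In the tool's units: -83 mm / 800 = -0.1038, -82 mm / 800 = -0.1025.

Call:
move_arm(
  increments=[
    [[0.015,-0.0313,0,0,0.1],[0.0288,-0.06,0,0,0.1],[0.0388,-0.0813,0,0,0.1],[0.045,-0.095,0,0,0.1],[0.0488,-0.1025,0,0,0.1],[0.05,-0.1038,0,0,0.1],[0.05,-0.1038,0,0,0.1],[0.05,-0.1038,0,0,0.1]],
  ],
)

```text
t: 5.9
tool_pos: [0.5868, 0.1288, 0.2655]
tcp_rot: [3.053, 0.739, -0.0]
wrist_force: [-0.1, -0.3, -0.6]
finger_gap: 0.262
finger_force: 60.5
```

```bash
python3 - <<'E'
from h import *
im=[]
for n,X in(('scene',[.587,.1295,.14]),('top',[.587,.1295,.14]),('wrist',[.587,.1295,.14])):
    c=cap(n,n[0]+'3'); u,v=proj(c,X).round().astype(int); print(n,u,v)
    if n=='wrist': k=cv2.resize(c['frame'],(400,300))
    else: x,y=u-50,v-50;print('crop origin',x,y);k=cv2.resize(c['frame'][y:y+75,x:x+100],(400,300),interpolation=cv2.INTER_CUBIC)
    im.append(k)
cv2.imwrite('pics/m3.png',np.vstack([np.hstack(im[:2]),np.hstack([im[2],im[2]*0])])[:,:,::-1])
st=state(); print(st['tool_pos'],st['tcp_rot'],st['wrist_force'],st['qpos'].round(2))
E
```

```text
scene 395 245
crop origin 345 195
top 165 230
crop origin 115 180
wrist 279 193
[0.58682683 0.12889564 0.26565431] [3.05340564e+00 7.38706308e-01 7.61071276e-05] [ 0.26075691  0.26179373 -1.68460434] [ 0.22  0.3   0.06  1.33 -0.    2.88]
```

View pics/m3.png

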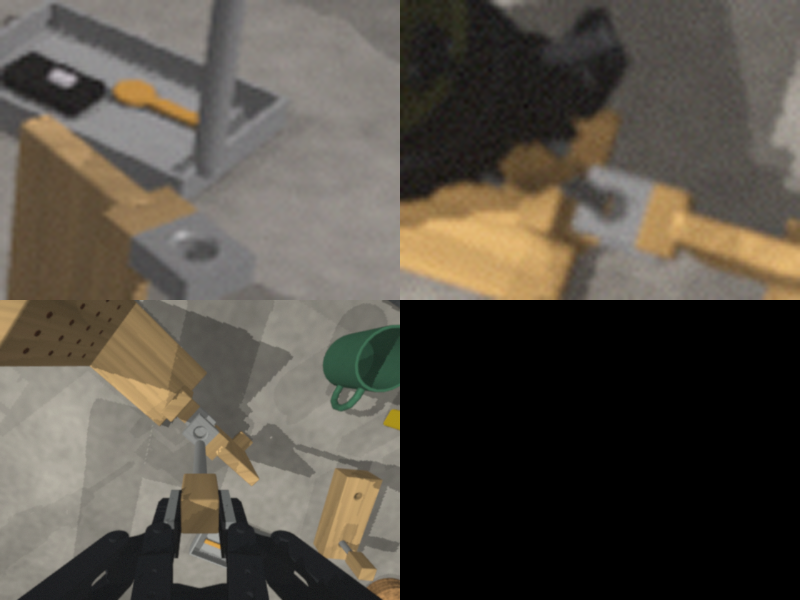

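The mosaic shows the foot above the hole. In the scene view the foot is at about (397.7,239.5) and the hole at (393.5,256.4). In the wrist view the shaft points at the upper bushing near (279,186). Next I'll measure the shaft's axis from both views.

```bash
cat >> h.py <<'E'
def shaft(c,tp,zlo,zhi,r=.014):
    "row centroids (u,v) of shaft pixels by depth; for each the ray"
    o=[]
    P=[proj(c,[tp[0],tp[1],z]) for z in(zlo,zhi)]
    v0,v1=sorted(int(p[1]) for p in P); u0,u1=sorted(int(p[0]) for p in P)
    for v in range(max(v0,0),min(v1,419)+1):
        us=[u for u in range(max(u0-30,0),min(u1+30,560)) if c['depth'][v,u]>0 and (lambda X:np.hypot(X[0]-tp[0],X[1]-tp[1])<r and zlo<X[2]<zhi)(dep(c,u,v))]
        if len(us)>3: o.append((np.mean(us),v,len(us)))
    return np.array(o)
def axis(cs,tp,zlo,zhi):
    "two-view: line fit per view -> plane; intersect planes at given heights"
    N=[]
    for c in cs:
        s=shaft(c,tp,zlo,zhi); vx,vy,x0,y0=cv2.fitLine(s[:,:2].astype(np.float32),cv2.DIST_HUBER,0,.01,.01).ravel()
        print(len(s),'width',s[:,2].mean().round(1))
        o,d1=ray(c,x0-15*vx,y0-15*vy);_,d2=ray(c,x0+15*vx,y0+15*vy); n=np.cross(d1,d2);n/=np.linalg.norm(n); N.append((n,n@o))
    return lambda z: np.linalg.solve([N[0][0][:2],N[1][0][:2]],[N[i][1]-N[i][0][2]*z for i in(0,1)])
E
python3 - <<'E'
from h import *
s,w=ld('s3'),ld('w3'); tp=(.5868,.1289)
f=axis((s,w),tp,.16,.255)
for z in(.152,.2,.264): print(z,f(z))
for c in(s,w):
    S=shaft(c,tp,.13,.26); print(S[[0,-1]],'pred foot/neck',proj(c,[*tp,.1525]),proj(c,[*tp,.2645]))
# hole in wrist view: dark-ish pixels lower than bushing top
P=np.array([[u,v,*dep(w,u,v)] for v in range(150,230) for u in range(230,340) if w['depth'][v,u]>0])
T=P[(abs(P[:,4]-.118)<.006)&(np.hypot(P[:,2]-.587,P[:,3]-.1295)<.03)]
print('upper face',T[:,2:].mean(0))
print('hole in wrist proj',proj(w,[.587,.1295,.118]))
cv2.imwrite('pics/h3.png',cv2.resize(w['frame'][150:290,220:340,::-1],(480,560),interpolation=cv2.INTER_CUBIC))
E
```

```text
53 width 8.4
43 width 17.0
0.152 [0.56669005 0.11837029]
0.2 [0.56877468 0.11958402]
0.264 [0.57155419 0.12120234]
[[404.71428571 178.           7.        ]
 [396.5        238.           4.        ]] pred foot/neck [395.84340333 237.79898303] [404.62082947 173.38259829]
[[279.5 196.    4. ]
 [279.5 242.   20. ]] pred foot/neck [279.35006345 197.60325121] [279.38080798 258.50294489]
upper face [0.58888328 0.12377372 0.11863137]
hole in wrist proj [278.86755461 186.3875906 ]
```

View pics/h3.png

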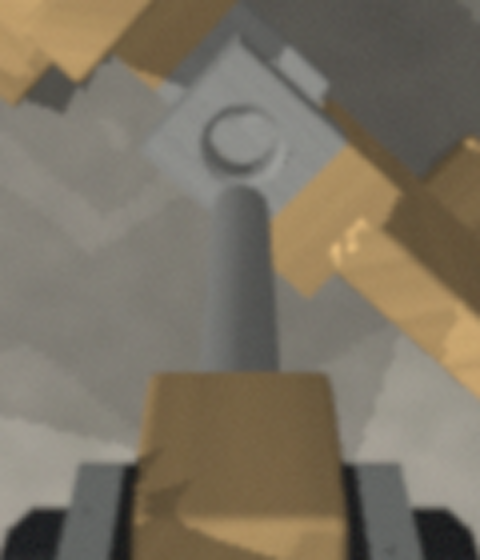

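The wrist crop shows the hole's chamfer circle at crop (243,140), about (280.3,184.6) in the full frame. The tip of the shaft is at crop (241,187), with its column at about 279.5.

```bash
python3 - <<'E'
from h import *
s,w,s0,t0=ld('s3'),ld('w3'),ld('scene0'),ld('top0')
st=state();R=Ro.from_rotvec(st['tcp_rot']).as_matrix();tp=st['tool_pos']
f=tp+R@[.0035,0,.113]; print('pred foot front rim',f,proj(w,f),'measured ~ (279.8,196.4)')
hw=onz(w,280.3,184.6,.118);print('hole wrist',hw,'in tool',delta(hw))
print('tri3',tri((s0,393.5,256.4),(t0,167.6,231.6),(w,280.3,184.6)))
print('tri s,w',tri((s0,393.5,256.4),(w,280.3,184.6)),'tri t,w',tri((t0,167.6,231.6),(w,280.3,184.6)))
# hole circle by Hough in scene/top/wrist enlarged
for c,n,(x,y) in((s0,'s',(394,256)),(t0,'t',(168,232)),(w,'w',(280,185))):
    g=cv2.cvtColor(c['frame'],cv2.COLOR_RGB2GRAY)[y-16:y+16,x-16:x+16]; g=cv2.resize(g,None,fx=8,fy=8,interpolation=cv2.INTER_CUBIC)
    h=cv2.HoughCircles(g,cv2.HOUGH_GRADIENT,1.5,300,param1=80,param2=10,minRadius=20,maxRadius=100)
    if h is not None: print(n,[(x-16+(q[0]+.5)/8-.5,y-16+(q[1]+.5)/8-.5,q[2]/8) for q in h[0]])
E
```

```text
pred foot front rim [0.58994777 0.13048575 0.1526544 ] [279.38645092 193.58735582] measured ~ (279.8,196.4)
hole wrist [0.58912355 0.12910186 0.118     ] in tool [  2.1   0.9 147.7]
tri3 [0.58747669 0.12927088 0.11701034]
tri s,w [0.58894753 0.12973356 0.11866192] tri t,w [0.58755888 0.12934756 0.11417852]
```

In the tool's units: 32 mm / 800 = 0.04, 3.5 mm / 800 = 0.0044.

Call:
move_arm(
  increments=[
    [[0.0025,0.0004,0,0,0.1],[0.0044,0.0006,0,0,0.1],[0.0044,0.0006,0.01,0,0.1],[0.0044,0.0006,0.0225,0,0.1],[0.0044,0.0006,0.0325,0,0.1],[0.0044,0.0006,0.0388,0,0.1],[0.0044,0.0006,0.04,0,0.1],[0.0044,0.0006,0.04,0,0.1]],
  ],
)

```text
t: 6.85
tool_pos: [0.5899, 0.1307, 0.2333]
tcp_rot: [-3.053, -0.74, 0.001]
wrist_force: [0.5, -0.8, -1.2]
finger_gap: 0.264
finger_force: 60.5
```

```bash
python3 - <<'E'
from h import *
im=[]
for n in('scene','wrist'):
    c=cap(n,n[0]+'4'); u,v=proj(c,[.588,.1295,.125]).round().astype(int); x,y=u-40,v-50; print(n,'origin',x,y)
    im.append(cv2.resize(c['frame'][y:y+90,x:x+80],None,fx=5,fy=5,interpolation=cv2.INTER_CUBIC))
cv2.imwrite('pics/m4.png',np.hstack(im)[:,:,::-1])
st=state(); print(st['tool_pos'],st['wrist_force'])
E
```

```text
scene origin 354 203
wrist origin 240 152
[0.59028307 0.13081308 0.23396095] [ 0.32877268  0.11436422 -1.0365606 ]
```

View pics/m4.png

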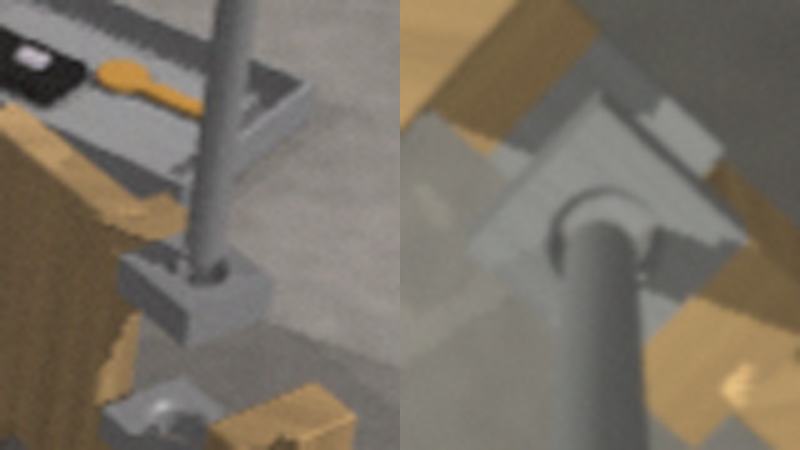

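The foot sits over the hole in both views: scene foot at crop (207,280) and hole at (204,270); wrist hole centre at (600,240) and shaft column at about 602. I'll lower it into the upper bushing.

In the tool's units: 20 mm / 800 = 0.025, 16 mm / 800 = 0.02.

Call:
move_arm(
  increments=[
    [[0,0,0.0038,0,0.1],[0,0,0.0075,0,0.1],[0,0,0.0113,0,0.1],[0,0,0.015,0,0.1],[0,0,0.02,0,0.1],[0,0,0.025,0,0.1],[0,0,0.025,0,0.1],[0,0,0.025,0,0.1]],
  ],
)

```text
t: 7.75
tool_pos: [0.59, 0.1307, 0.2134]
tcp_rot: [3.053, 0.74, -0.001]
wrist_force: [-0.2, -0.3, -1.1]
finger_gap: 0.262
finger_force: 60.5
```

Call:
move_arm(
  increments=[
    [[0,0,0.005,0,0.1],[0,0,0.0113,0,0.1],[0,0,0.0175,0,0.1],[0,0,0.0238,0,0.1],[0,0,0.03,0,0.1],[0,0,0.035,0,0.1],[0,0,0.0375,0,0.1],[0,0,0.0375,0,0.1]],
  ],
)

```text
t: 8.55
tool_pos: [0.5899, 0.1307, 0.1832]
tcp_rot: [-3.053, -0.74, 0.001]
wrist_force: [-0.3, 0.2, -0.6]
finger_gap: 0.26
finger_force: 60.5
```

```bash
python3 - <<'E'
from h import *
im=[]
for n in('scene','wrist'):
    c=cap(n,n[0]+'5'); u,v=proj(c,[.588,.1295,.10]).round().astype(int); x,y=u-40,v-45; print(n,'origin',x,y)
    im.append(cv2.resize(c['frame'][y:y+90,x:x+80],None,fx=5,fy=5,interpolation=cv2.INTER_CUBIC))
cv2.imwrite('pics/m5.png',np.hstack(im)[:,:,::-1])
st=state(); print(st['tool_pos'],st['wrist_force'])
E
```

```text
scene origin 352 220
wrist origin 240 167
[0.59015984 0.13076546 0.18371581] [ 0.19395723  0.36654023 -1.0980596 ]
```

View pics/m5.png

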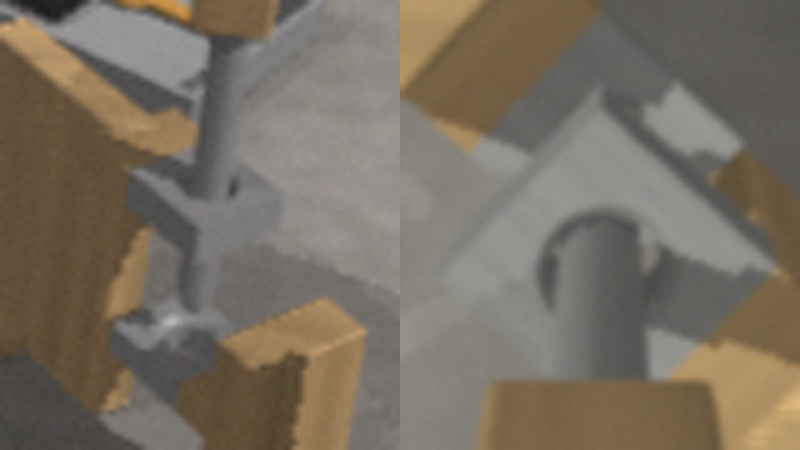

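The pin is through the upper bushing with its foot at crop (200,305), just above the lower bushing. The gaps on either side look about even in the wrist view, and the wrist force is near zero. I'll continue slowly.

In the tool's units: 19 mm / 800 = 0.0238, 17 mm / 800 = 0.0213.

Call:
move_arm(
  increments=[
    [[0,0,0.005,0,0.1],[0,0,0.01,0,0.1],[0,0,0.0138,0,0.1],[0,0,0.0163,0,0.1],[0,0,0.0188,0,0.1],[0,0,0.0213,0,0.1],[0,0,0.0238,0,0.1],[0,0,0.0238,0,0.1]],
  ],
)

```text
t: 9.45
tool_pos: [0.5899, 0.1307, 0.1643]
tcp_rot: [-3.053, -0.74, 0.001]
wrist_force: [-1.0, -0.3, -0.6]
finger_gap: 0.262
finger_force: 60.5
```

Call:
move_arm(
  increments=[
    [[0,0,0.0025,0,0.1],[0,0,0.005,0,0.1],[0,0,0.0088,0,0.1],[0,0,0.0125,0,0.1],[0,0,0.0163,0,0.1],[0,0,0.02,0,0.1],[0,0,0.02,0,0.1],[0,0,0.02,0,0.1]],
  ],
)

```text
t: 10.25
tool_pos: [0.59, 0.1307, 0.1485]
tcp_rot: [3.053, 0.74, -0.0]
wrist_force: [-0.7, -0.0, -0.9]
finger_gap: 0.261
finger_force: 60.5
```

In the tool's units: 12 mm / 800 = 0.015, 11 mm / 800 = 0.0138.

Call:
move_arm(
  increments=[
    [[0,0,0.0025,0,0.1],[0,0,0.0063,0,0.1],[0,0,0.01,0,0.1],[0,0,0.0138,0,0.1],[0,0,0.015,0,0.1],[0,0,0.015,0,0.1],[0,0,0.015,0,0.1],[0,0,0.015,0,0.1]],
  ],
)

```text
t: 11.05
tool_pos: [0.5902, 0.1308, 0.1367]
tcp_rot: [-3.053, -0.74, -0.0]
wrist_force: [0.6, 0.8, -0.8]
finger_gap: 0.262
finger_force: 60.5
```

```bash
python3 - <<'E'
from h import *
im=[]
for n,z in(('scene',.09),('wrist',.12)):
    c=cap(n,n[0]+'6'); u,v=proj(c,[.588,.1295,z]).round().astype(int); x,y=u-40,v-45; print(n,'origin',x,y)
    im.append(cv2.resize(c['frame'][y:y+90,x:x+80],None,fx=5,fy=5,interpolation=cv2.INTER_CUBIC))
cv2.imwrite('pics/m6.png',np.hstack(im)[:,:,::-1])
st=state(); print(st['t'],st['tool_pos'],st['wrist_force'],st['ft_torque'],st['finger_force'])
s=ld('s6'); tp=(.5885,.130)
P=np.array([[u,v,*dep(s,u,v)] for v in range(215,265) for u in range(375,420)]); Q=P[(np.hypot(P[:,2]-tp[0],P[:,3]-tp[1])<.012)]
S=[(v,sum(Q[:,1]==v),Q[Q[:,1]==v][:,4].mean().round(4)) for v in range(215,265) if sum(Q[:,1]==v)]; print(S[::2])
E
```

```text
scene origin 351 225
wrist origin 240 205
11.15 [0.59019098 0.13076145 0.13675516] [ 0.33173491  0.09358863 -1.168026  ] [ 0.00986657  0.00512786 -0.0246912 ] 60.49444556236267
[(215, np.int64(1), np.float64(0.1928)), (217, np.int64(1), np.float64(0.187)), (221, np.int64(1), np.float64(0.1834)), (223, np.int64(6), np.float64(0.1748)), (225, np.int64(13), np.float64(0.1742)), (227, np.int64(15), np.float64(0.1744)), (229, np.int64(13), np.float64(0.1744)), (231, np.int64(6), np.float64(0.1734)), (233, np.int64(2), np.float64(0.1702)), (235, np.int64(2), np.float64(0.1667)), (237, np.int64(2), np.float64(0.1625)), (240, np.int64(4), np.float64(0.1571)), (242, np.int64(2), np.float64(0.1537)), (244, np.int64(2), np.float64(0.149)), (247, np.int64(4), np.float64(0.1443)), (249, np.int64(3), np.float64(0.1399)), (251, np.int64(2), np.float64(0.1375)), (253, np.int64(10), np.float64(0.1266)), (255, np.int64(15), np.float64(0.1217)), (257, np.int64(15), np.float64(0.119)), (259, np.int64(13), np.float64(0.1171)), (261, np.int64(4), np.float64(0.1179))]
```

View pics/m6.png

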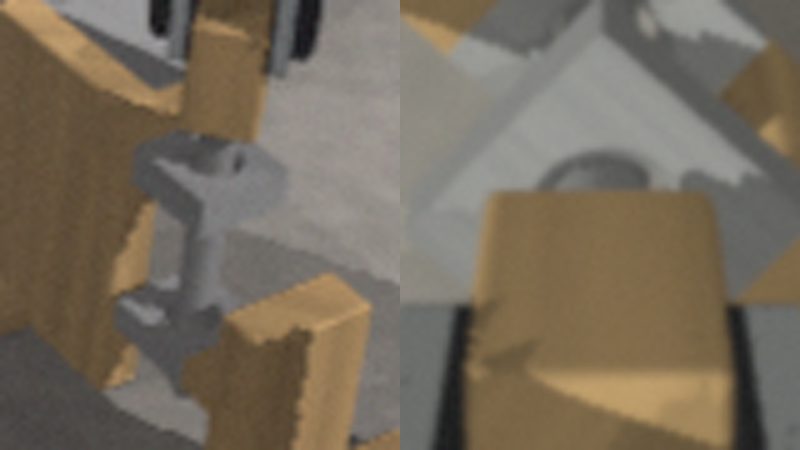

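The pin passes through both bushings. Its foot shows below the lower one at crop (180,385), and the head is clear above the upper one. Head top z is 0.174, so the neck is about 16 mm above the upper bushing and the foot about 22 mm below the lower bushing's underside. Wrist forces are about zero, so I'm handing it in.

```bash
python3 -c "
from cell import *
print(sign_off())"
```

```text
the job is handed in; nothing more can be done
None
```

I threaded the longer pin through both bushings and handed the job in at about 11 s, with the gripper still holding it by the head: about 16 mm of bare shaft is left above the upper bushing, the foot is about 22 mm below the lower one, and wrist forces were near zero; no verdict came back.

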